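# Set the batch number to three and print the label

### The arm

A 6-joint arm with a two-finger parallel gripper is mounted at the origin on a cart in front of the work surface, level with it; the furniture and walls round the work are solid. World frame = base frame: x ahead of the robot, y to its left, z up, the work surface at z = 0. Lengths are in m, angles in degrees, forces in N, time in s.
With the tool pointing down it reaches from about 0.4 to 0.825 m from the base axis. Payload 7 kg.
Tool frame: the origin (TCP) lies midway between the tips of the shut fingers; the grasp point (between the pads) lies 19 mm behind it; z points along the fingers, y is the line along which they close (so a half turn about z gives the same grasp; the last joint's range is limited). The gripper opens to 88 mm and grips with 3 to 60 N. Pads are 19 mm wide; open, the fingers measure 130 mm over their backs; the gripper's body (78 mm by 193 mm) begins 47 mm behind the grasp point.
Start: joints at [-59.639, 20.546, 0.682, 0, -70.136, -16.507], TCP at [0.162, -0.655, 0.227] pointing down, gripper open.
Joint ranges: [-176.03, 176.03], [-82.01, 121.73], [-58.28, 71.71], [-173.87, 95.51], [-174.79, -0.11], [-173.66, 173.66]. Speed limits (degrees/s): [136.94, 136.94, 172.46, 180, 180, 180].

### API

Orientations are given as [roll, pitch, yaw] about the fixed x, y, z axes, in that order (R = Rz(yaw) Ry(pitch) Rx(roll)).
In Python, from plant import ctrl gives the robot as it stands. The module is installed in compiled form; this text tells all that it offers.
- The arm moves only by the tool send_rows, never from a script. Its argument "plan" is a list that holds one entry, the list of rows, each a list of 6 numbers: the shift along the tool's x, y, z in fractions of the full range, 1 being 50 cm, then the turn, a rotation vector about the tool's x, y, z in normalised numbers (1 is 60 degrees). A call has 1 to 8 rows; each row is the pose to reach, as a shift and turn from the pose commanded when the call began, along the tool's axes at that moment; what a row does not reach only later rows make up. A row lasts 1/12 s, in which the tool goes at most 41.7 mm and 7.16 degrees, less where a joint would pass 70% of its speed; a pose out of reach is approached as far as the arm can. A shift or turn number past 1, either way, is cut back to 1. A call with a gripper value outside its range is refused whole. "fingers" is the opening, from 0 (shut) to 1 (fully open), set as the call begins (left out, the last holds). The fingers move at their own pace and stop on an object; the grip force is fixed at half the most. Time passes only in rows, so rows that repeat a pose let the fingers close. It gives the time, the measured TCP pose, the force, the opening and the grip force at its end, in the units of the state.
- ctrl.get_obs(): the state, without advancing time (a new reading comes with each control period).
- ctrl.snapshot(name): name is "scene" or "top"; returns a dict with "img" (400x640x3 uint8, red, green, blue), "K" (3x3 intrinsics, pixels), "pose" (4x4, takes a point from camera to world coordinates). Camera axes: x right, y down, z forward; pixel columns grow to the right and rows downward; lengths in m; the calibration is good to about 2 mm. A picture is of the moment at which its call begins. There is no depth.
- ctrl.close_job(): hands the job in; it is judged then, once.
The state is a dict: "clock": time; "joint_pos": joint angles; "qvel": joint speeds; "tau": joint torques, N m; "tool_pos": TCP position; "orientation": TCP orientation; "force": force on the tool from outside, world axes, zero at the start; "moment": the same for the moment, N m; "opening": finger opening in m; "gripper_force": force on a finger pad.
Only numpy, scipy, OpenCV 4.12 (cv2) and the standard library are available. Lean on these libraries where they do the work, as an engineer would, in place of code of your own. Each camera call takes 0.05 s, during which the arm holds its last target. There are 200 camera calls.

### The job

Print the label for batch three of the jarred coffee beans: take the label printer's round dial, push it down gently until you feel its stop, without ramming it, and keep it down while you turn it until the number three (three dots) stands in the little window; then let go so that it springs up and locks there. Only then press the print key fully down, gently, and let it come up again. Leave the jar, the mug and the coffee capsule standing where they are.

Things in the scene. Friction and masses are not known exactly. Their poses are not given: they have to be found in the camera images.
- printer: White label printer fixed to the worktop, 190 (x) x 220 (y) x 60 mm; origin at the centre of its underside, z up; -x is its front (label slit). The flat lid is 60 mm up; a rounded roll cover along the back (from x = +46 mm on) stands 14 mm higher. On the lid: dial (axis at x = -25, y = +35 mm), window in front of it, print key at x = -45, y = -75 mm.
- knob: The dial's black ribbed round knob, 36 mm across, 32 mm tall, axis upright; origin on the axis at its underside, 20 mm above the lid (80 mm above the worktop) when up and locked. Carries the white number disc under the lid. A spring holds it up: about 4 N at first, 5 to 9 N when down. Fully down, its underside is still 3 mm or more above the lid. Let go, it springs up.
- dial_axis (a point): Point on the dial's axis at the lid's top. Up, the dial is locked by teeth inside. It comes free when pushed down 3 to 15 mm; how far differs each time and cannot be seen. 1 mm deeper it meets a stiff stop: the sign that it is free. Turning it before it is free forces the lock. The force on the stop or teeth (the spring's not counted) must stay below 20 N.
- dial (a joint): Turn in rad, counter-clockwise from above. Number n stands in the window at (n-1) x 0.698: one 0, two 0.698, three 1.396 ... six 3.491. Range -1.45 to 3.79. Starts at -1.35 to -0.75 (disc blank, locked out of the numbers by a tooth). Held down it turns easily (0.03 N m). Let go within 0.1 of a number, it springs up and centres to about 0.05; else it may stay down.
- window (a point): Centre of the 26 mm square window in the lid, with a thin dark frame, at the lid's top, 46 mm in front of the dial's axis. Through it one sees the number disc with 1 to 6 black dots (5 mm, as on dice), 10 mm below the lid's top.
- print_key (a joint): Travel of the print key in m: 0 up, 0.006 fully down; springs back. About 6 N presses it fully down; it counts as pressed above 0.005, and it must get no more than 25 N.
- print_key_top (a point): Centre of the top of the print key: black round cap, 30 mm across, in a low grey collar on the lid, pressed straight down.
- preserve_jar: Glass jar of coffee beans with a red lid, 95 mm across, 151 mm tall, on the left of the printer; origin at the centre of its underside. Leave it.
- mug: Small striped mug with one handle, 63 x 87 x 52 mm, on the right of the printer; origin at the centre of its underside. Leave it.
- capsule: Grey coffee capsule, 37 mm across, 28 mm tall, on the right of the printer; origin at the centre of its underside. Leave it.

How it is judged (in metres and radians):
On the way, in this order (a step that is already met when the one before it is completed fails the run):
1. number three stands in the window, the dial is up, locked and let go (value of joint dial between 1.326 and 1.466 rad and z of knob in the frame of printer above 0.0785 m and contact force between the fingers and knob below 0.1 N), for 0.2 s.
2. the print key is pressed fully down (value of joint print_key above 0.005 m), for 0.05 s.
At the end, for the whole second after the job is handed in: The dial stands at three (1.396 rad within 0.07), up and locked (its underside at least 78.5 mm above the worktop, 80 mm being fully up), and the print key, after having been pressed, is up again (less than 2 mm of travel) (value of joint dial between 1.326 and 1.466 rad and z of knob in the frame of printer above 0.0785 m and value of joint print_key below 0.002 m); the robot touches nothing.
It fails at once if the dial is rammed on its stop or forced against its lock (more than 20 N) (contact force between printer and knob above 20 N).
It fails at once if the print key is pressed while another number or none stands in the window, or the dial is not up (value of joint print_key above 0.003 m and not (value of joint dial between 1.326 and 1.466 rad and z of knob in the frame of printer above 0.0785 m)).
It fails at once if the print key gets more than 25 N (contact force between anything else and print_key above 25 N).
It fails at once if the jar, the mug or the capsule is pushed more than 15 mm or tipped over (distance of any of preserve_jar, mug, capsule from where it was at the start of the episode above 0.015 m or angle between any of preserve_jar, mug, capsule's own z axis and vertical above 0.3 rad).
It also fails if it takes over 54 s, if anything falls off the work surface, if the arm or the gripper's body presses on something with over 40 N, if the wrist force passes 120 N, or if a joint passes its speed limit or range.

## Working session

There is one attempt and no reset: what is moved stays moved. The work goes in short steps, Python scripts to look and compute and a tool call to move; the robot and the scene stay as the last step left them, time stands still between calls to the robot, and variables do not carry over. Pictures are saved under pics/ and viewed, at most 10 in all, crops included, and the job is handed in when it is done.

Besides the shell and the picture viewer there is one more tool, called as name([rows], argument=value, ...), one row to a line, values as JSON. send_rows: Moves the arm, as the interface text tells. Its arguments: {"type":"object","properties":{"plan":{"type":"array","items":{"type":"array","items":{"type":"array","items":{"type":"number"}}}},"fingers":{"type":"number"}},"required":["plan"]}

```bash
mkdir -p pics; python3 - <<'E'
from plant import ctrl
import cv2,numpy as np
o=ctrl.get_obs();print(o)
for n in("scene","top"):
    s=ctrl.snapshot(n);cv2.imwrite(f"pics/{n}0.png",s["img"][...,::-1]);print(n,s["K"].tolist(),np.round(s["pose"],4).tolist())
    np.savez(f"{n}0.npz",**s)
E
```

```text
{'clock': 0.0, 'joint_pos': array([-5.96401628e+01,  2.05918094e+01,  6.33681692e-01, -1.89515585e-02,
       -7.01350961e+01, -1.65066389e+01]), 'qvel': array([-0.06518257,  0.00090875,  0.02398568,  0.04801108,  0.05684758,
        0.01516651]), 'tau': array([ 5.82205957e-04, -5.82716095e+01,  2.93052542e+01,  6.99717119e+00,
        6.86562998e-03, -1.21841044e-04]), 'tool_pos': array([ 0.16146835, -0.65490555,  0.22562143]), 'orientation': array([ 1.79905556e+02, -9.40839342e-03, -1.66153248e+02]), 'force': array([-0.5400496 , -0.0047035 , -0.86460393]), 'moment': array([0.02444311, 0.05015244, 0.03266977]), 'gripper_force': 0.0, 'opening': 0.08792133725544848}
scene [[440.4582328847674, 0.0, 315.6437956722937], [0.0, 440.4582328847674, 198.83436546061745], [0.0, 0.0, 1.0]] [[0.8413, -0.2234, 0.4923, 0.0283], [-0.5404, -0.3226, 0.7771, -1.0426], [-0.0148, -0.9198, -0.3921, 0.5158], [0.0, 0.0, 0.0, 1.0]]
top [[421.8080574005993, 0.0, 319.85345297531944], [0.0, 421.8080574005993, 197.92140390719538], [0.0, 0.0, 1.0]] [[0.0055, -0.9978, 0.0668, 0.4943], [-0.9992, -0.0081, -0.0383, -0.1852], [0.0388, -0.0665, -0.997, 1.0145], [0.0, 0.0, 0.0, 1.0]]
```

View pics/scene0.png

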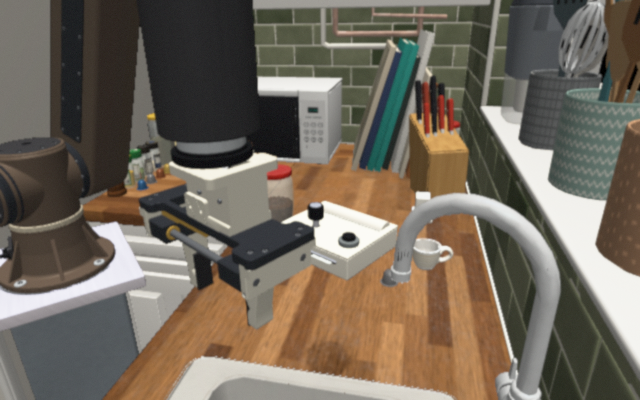

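View pics/top0.png

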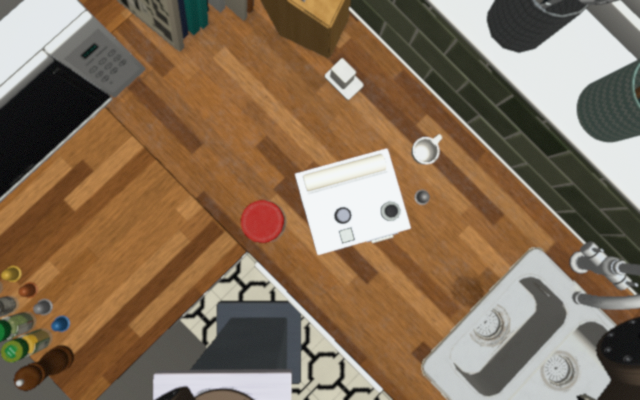

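The top view shows the printer lid with corners near (296,172), (387,150), (411,229) and (318,254). The knob is at (343,215), the window at (347,236) and the key at (391,211). The jar is at (262,221), the mug at (427,150) and the capsule at (422,197). The scene view shows the knob at (316,211) and the key at (348,240).

```bash
cat > h.py <<'E'
import numpy as np,cv2
def ray(s,u,v,z):
    K,P=s["K"],s["pose"]; d=P[:3,:3]@np.linalg.solve(K,[u,v,1.]); c=P[:3,3]
    return c+d*(z-c[2])/d[2]
def proj(s,p):
    K,P=s["K"],s["pose"]; q=K@(P[:3,:3].T@(np.array(p)-P[:3,3])); return q[:2]/q[2]
E
python3 - <<'E'
from h import *
s=np.load("top0.npz");im=s["img"]
g=im.min(2);m=((g>185)).astype(np.uint8)
m[:, :285]=0;m[:,425:]=0;m[:140]=0;m[265:]=0
m=cv2.morphologyEx(m,cv2.MORPH_OPEN,np.ones((5,5)))
c=max(cv2.findContours(m,0,2)[0],key=cv2.contourArea)
b=cv2.boxPoints(cv2.minAreaRect(c));print("box px",b.tolist())
W=[ray(s,*p,.06) for p in b];print(np.round(W,4).tolist(),[np.linalg.norm(W[i]-W[i-1]) for i in range(4)])
d=(im.max(2)<150).astype(np.uint8)
for n,(x,y),z in(("knob",(343,215),.112),("key",(391,211),.066),("win",(347,236),.06)):
    r=14;sub=d[y-r:y+r,x-r:x+r];k,l,st,ce=cv2.connectedComponentsWithStats(sub)
    for i in range(1,k):
        if st[i,4]>15:
            u=ce[i]+[x-r,y-r];print(n,u,st[i],np.round(ray(s,*u,z),4))
t=cv2.resize(im[145:260,285:435],None,fx=5,fy=5,interpolation=2);cv2.imwrite("pics/t1.png",t[...,::-1])
E
```

```text
box px [[294.45269775390625, 173.42979431152344], [387.856689453125, 147.48423767089844], [411.0802001953125, 231.0888214111328], [317.67620849609375, 257.03436279296875]]
[[0.6136, -0.1638, 0.06], [0.6759, -0.3779, 0.06], [0.4842, -0.4301, 0.06], [0.425, -0.2177, 0.06]] [np.float64(0.196104198845478), np.float64(0.223007434330027), np.float64(0.198632869516171), np.float64(0.2205293832930223)]
knob [341.73584906 215.32075472] [  5   6  17  17 106] [ 0.5178 -0.267   0.112 ]
key [390.86792453 210.50314465] [  7   7  15  14 159] [ 0.5306 -0.3828  0.066 ]
win [348.95238095 248.04761905] [ 7 24 17  4 42] [ 0.4454 -0.2882  0.06  ]
```

View pics/t1.png

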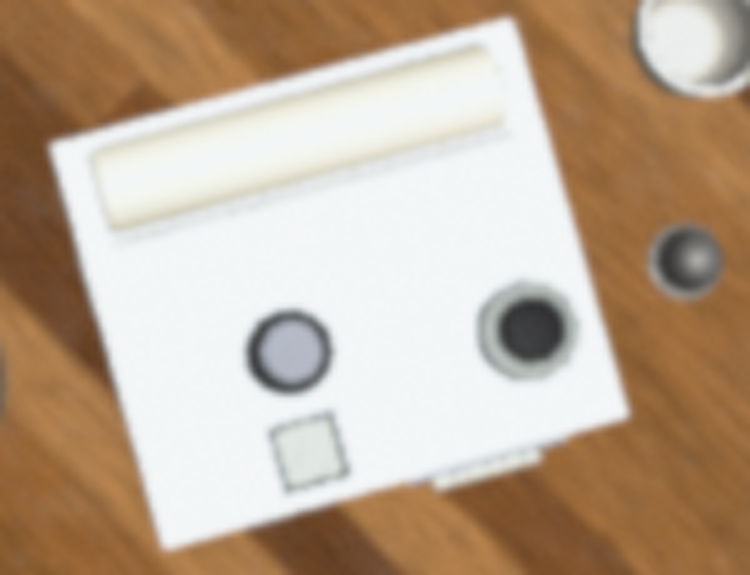

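```bash
cat >> h.py <<'E'
from scipy.spatial.transform import Rotation as Rot
def rel(p,yaw,pos,ori):
    "tool-frame shift (cm) and rotvec (deg) from measured pose to target (tool down)"
    A=Rot.from_euler("xyz",ori,degrees=True);B=Rot.from_euler("xyz",[180,0,yaw],degrees=True)
    return np.round(A.inv().apply(np.array(p)-pos)*100,2),np.round((A.inv()*B).as_rotvec(degrees=True),2)
E
python3 - <<'E'
from h import *
from plant import ctrl
s=np.load("top0.npz")
q=lambda u,v:(285+(u+.5)/5-.5,145+(v+.5)/5-.5)
for n,p,z in(("knob",q(290,351),.112),("key",q(531,329),.066),("win",q(309.5,452.5),.06),("jar",(262,221),.151),("mug",(427,150),.052),("caps",(422,197),.028)):
    print(n,np.round(ray(s,*p,z),4))
C=np.array([ray(s,*q(*p),.06) for p in((50,142),(513,15),(630,413),(165,550))])
L=np.array([[95,110],[95,-110],[-95,-110],[-95,110]])/1e3
w=C[:,:2];H=np.linalg.svd((L).T@(w-w.mean(0)));R=H[2].T@H[0].T;c=w.mean(0)
print("yaw",np.degrees(np.arctan2(R[1,0],R[0,0])),"c",c,"resid",np.round(w-c-L@R.T,4).tolist())
for n,l in(("knob",(-.025,.035)),("win",(-.071,.035)),("key",(-.045,-.075))):print(n,c+R@l)
s2=np.load("scene0.npz")
print("knob top in scene",proj(s2,[*(c+R@(-.025,.035)),.112]))
o=ctrl.get_obs();print(rel([*(c+R@(-.025,.035)),.16],162.5,o["tool_pos"],o["orientation"]))
E
```

```text
knob [ 0.5189 -0.2689  0.112 ]
key [ 0.5308 -0.3826  0.066 ]
win [ 0.4745 -0.2826  0.06  ]
jar [ 0.5041 -0.1008  0.151 ]
mug [ 0.6727 -0.4713  0.052 ]
caps [ 0.5645 -0.4652  0.028 ]
yaw 16.210910263166085 c [ 0.55342666 -0.29675562] resid [[0.0006, 0.0005], [0.0002, -0.0005], [0.0002, -0.0002], [-0.001, 0.0002]]
knob [ 0.51964956 -0.27012655]
win [ 0.4754785  -0.28296855]
key [ 0.53115389 -0.38133649]
knob top in scene [316.44859764 204.31321252]
(array([-43.99,  28.78,   6.61]), array([ 8.000e-02, -3.000e-02,  3.135e+01]))
```

The manual's scale: shifts go in shares of 50 cm and turns go in shares of 60 degrees. Converting my numbers, -44 cm / 50 = -0.88, 28.8 cm / 50 = 0.576, 31.3 degrees / 60 = 0.5217.

send_rows([
  [[-0.88,0.576,0.132,0,0,0.5217],[-0.88,0.576,0.132,0,0,0.5217],[-0.88,0.576,0.132,0,0,0.5217],[-0.88,0.576,0.132,0,0,0.5217],[-0.88,0.576,0.132,0,0,0.5217],[-0.88,0.576,0.132,0,0,0.5217],[-0.88,0.576,0.132,0,0,0.5217],[-0.88,0.576,0.132,0,0,0.5217]],
], fingers=0.8)

```text
clock: 0.77
tool_pos: [0.3827, -0.417, 0.1857]
orientation: [180.0, -0.0, 162.5]
force: [1.9, -1.0, 0.3]
opening: 0.07
gripper_force: 0.0
```

```bash
cat > st.py <<'E'
from h import *
from plant import ctrl
import sys
a=[float(x) for x in sys.argv[1:5]]
o=ctrl.get_obs();print(o["clock"],o["tool_pos"].round(4),o["orientation"].round(2),o["joint_pos"].round(1),o["force"].round(1))
print(rel(a[:3],a[3],o["tool_pos"],o["orientation"]))
E
python3 st.py .519 -.2695 .16 162.5
```

```text
0.7667 [ 0.3827 -0.417   0.1857] [ 1.7999e+02 -1.0000e-02  1.6254e+02] [-27.7  12.1 -16.7  -0.  -61.2 -79.8] [ 1.9 -1.   0.3]
(array([-8.58, 18.16,  2.57]), array([ 0.01, -0.01,  0.04]))
```

Scaled: 18.2 cm / 50 = 0.364, -8.6 cm / 50 = -0.172.

send_rows([
  [[-0.172,0.364,0.052,0,0,0],[-0.172,0.364,0.052,0,0,0],[-0.172,0.364,0.052,0,0,0],[-0.172,0.364,0.052,0,0,0],[-0.172,0.364,0.052,0,0,0],[-0.172,0.364,0.052,0,0,0],[-0.172,0.364,0.052,0,0,0],[-0.172,0.364,0.052,0,0,0]],
])

```text
clock: 1.43
tool_pos: [0.5182, -0.2707, 0.1596]
orientation: [-180.0, -0.1, 162.6]
force: [-0.0, -0.1, -0.5]
opening: 0.0702
gripper_force: 0.0
```

```bash
python3 st.py .519 -.2695 .087 162.5; python3 -c "
from h import *
from plant import ctrl
a=[cv2.resize(ctrl.snapshot(n)['img'][v-60:v+60,u-80:u+80],None,fx=2.5,fy=2.5) for n,u,v in(('scene',325,215),('top',345,215))]
cv2.imwrite('pics/a2.png',np.hstack(a)[...,::-1])"
```

```text
1.4333 [ 0.5182 -0.2707  0.1596] [-1.800e+02 -6.000e-02  1.626e+02] [ -8.4  15.1 -16.3  -0.  -58.6 -99. ] [-0.  -0.1 -0.5]
(array([-0.05,  0.14,  7.26]), array([-0.  , -0.06,  0.1 ]))
```

View pics/a2.png

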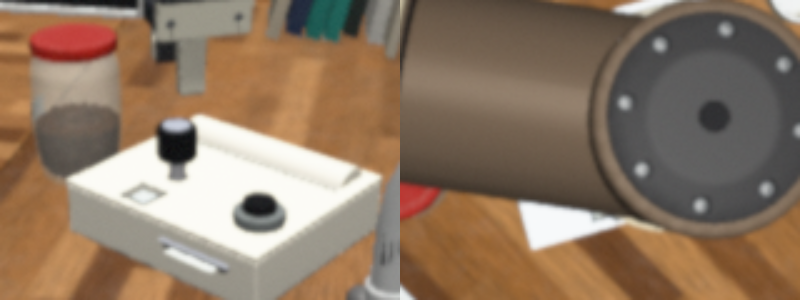

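The left crop (scene) shows one finger above the knob, whose top is at (177,125), and the window at (145,195). In the top view the arm covers everything. I'll check the TCP projection against the picture.

```bash
python3 -c "
from h import *
from plant import ctrl
o=ctrl.get_obs();s=np.load('scene0.npz');R=Rot.from_euler('xyz',o['orientation'],degrees=True)
f=lambda p:((proj(s,p)-[245,155])*2.5).round()
for d in(-.04,0,.04):print(d,f(o['tool_pos']+R.apply([0,d,0])))
print('knob',f([.519,-.2695,.112]),f([.519,-.2695,.08]),'win',f([.475,-.283,.06]))"
```

```text
-0.04 [189.  91.]
0 [177.  75.]
0.04 [166.  60.]
knob [178. 123.] [178. 155.] win [145. 192.]
```

Scaled: 7.3 cm / 50 = 0.146, 6.5 cm / 50 = 0.13.

send_rows([
  [[-0.001,0.002,0.02,0,0,0],[-0.001,0.002,0.06,0,0,0],[-0.001,0.002,0.1,0,0,0],[-0.001,0.002,0.13,0,0,0],[-0.001,0.002,0.146,0,0,0],[-0.001,0.002,0.146,0,0,0],[-0.001,0.002,0.146,0,0,0]],
])

```text
clock: 2.12
tool_pos: [0.5189, -0.2708, 0.0869]
orientation: [-180.0, -0.0, 162.5]
force: [0.3, 0.1, 0.9]
opening: 0.0699
gripper_force: 0.0
```

send_rows([
  [[0,0,0,0,0,0],[0,0,0,0,0,0],[0,0,0,0,0,0],[0,0,0,0,0,0],[0,0,0,0,0,0],[0,0,0,0,0,0],[0,0,0,0,0,0]],
], fingers=0)

```text
clock: 2.7
tool_pos: [0.5192, -0.271, 0.0875]
orientation: [-179.9, 0.0, 162.6]
force: [-1.6, -4.7, 1.3]
opening: 0.0352
gripper_force: 30.0
```

send_rows([
  [[0,-0.001,0.001,0,0,0],[0,-0.001,0.002,0,0,0],[0,-0.001,0.002,0,0,0]],
])

```text
clock: 2.95
tool_pos: [0.5192, -0.271, 0.0864]
orientation: [-180.0, 0.0, 162.6]
force: [-2.4, -4.2, 4.7]
opening: 0.0348
gripper_force: 30.0
```

Scaled: 0.1 cm / 50 = 0.002, -0.05 cm / 50 = -0.001.

send_rows([
  [[0,-0.001,0.001,0,0,0],[0,-0.001,0.002,0,0,0],[0,-0.001,0.002,0,0,0]],
])

```text
clock: 3.2
tool_pos: [0.5192, -0.2711, 0.0852]
orientation: [180.0, 0.0, 162.6]
force: [-0.5, -0.7, 4.8]
opening: 0.0358
gripper_force: 30.0
```

Scaled: 0.1 cm / 50 = 0.002, 0.05 cm / 50 = 0.001.

send_rows([
  [[0,0,0.001,0,0,0],[0,0,0.002,0,0,0],[0,0,0.002,0,0,0]],
])

```text
clock: 3.45
tool_pos: [0.5191, -0.271, 0.0841]
orientation: [180.0, 0.0, 162.6]
force: [-1.5, -0.7, 6.0]
opening: 0.0352
gripper_force: 30.0
```

Down about 3.4 mm with no stop yet. I'll continue in 0.8 mm steps.

Scaled: 0.08 cm / 50 = 0.0016, 0.04 cm / 50 = 0.0008.

send_rows([
  [[0,0,0.0008,0,0,0],[0,0,0.0016,0,0,0],[0,0,0.0016,0,0,0]],
])

```text
clock: 3.7
tool_pos: [0.5192, -0.2711, 0.0834]
orientation: [180.0, 0.0, 162.6]
force: [-1.1, 0.3, 5.1]
opening: 0.0351
gripper_force: 30.0
```

Scaled: 0.08 cm / 50 = 0.0016, 0.04 cm / 50 = 0.0008.

send_rows([
  [[0,0,0.0008,0,0,0],[0,0,0.0016,0,0,0],[0,0,0.0016,0,0,0]],
])

```text
clock: 3.95
tool_pos: [0.5192, -0.2711, 0.0826]
orientation: [180.0, 0.0, 162.6]
force: [-1.1, -0.5, 4.9]
opening: 0.0352
gripper_force: 30.0
```

Scaled: 0.08 cm / 50 = 0.0016, 0.04 cm / 50 = 0.0008.

send_rows([
  [[0,0,0.0008,0,0,0],[0,0,0.0016,0,0,0],[0,0,0.0016,0,0,0]],
])

```text
clock: 4.2
tool_pos: [0.5192, -0.2711, 0.0818]
orientation: [180.0, 0.0, 162.6]
force: [-0.1, 0.5, 5.7]
opening: 0.0353
gripper_force: 30.0
```

Scaled: 0.08 cm / 50 = 0.0016, 0.04 cm / 50 = 0.0008.

send_rows([
  [[0,0,0.0008,0,0,0],[0,0,0.0016,0,0,0],[0,0,0.0016,0,0,0]],
])

```text
clock: 4.45
tool_pos: [0.5192, -0.2711, 0.081]
orientation: [180.0, 0.0, 162.6]
force: [-1.6, -0.7, 5.5]
opening: 0.0356
gripper_force: 30.0
```

Scaled: 0.08 cm / 50 = 0.0016, 0.04 cm / 50 = 0.0008.

send_rows([
  [[0,0,0.0008,0,0,0],[0,0,0.0016,0,0,0],[0,0,0.0016,0,0,0]],
])

```text
clock: 4.7
tool_pos: [0.5192, -0.2711, 0.0803]
orientation: [180.0, 0.0, 162.6]
force: [-1.6, -0.1, 7.2]
opening: 0.0349
gripper_force: 30.0
```

Scaled: 0.08 cm / 50 = 0.0016, 0.04 cm / 50 = 0.0008.

send_rows([
  [[0,0,0.0008,0,0,0],[0,0,0.0016,0,0,0],[0,0,0.0016,0,0,0]],
])

```text
clock: 4.95
tool_pos: [0.5192, -0.2711, 0.0795]
orientation: [180.0, 0.0, 162.6]
force: [-2.1, -1.1, 6.8]
opening: 0.0353
gripper_force: 30.0
```

send_rows([
  [[0,0,0.0008,0,0,0],[0,0,0.0016,0,0,0],[0,0,0.0016,0,0,0]],
])

```text
clock: 5.2
tool_pos: [0.5192, -0.2711, 0.0787]
orientation: [180.0, 0.0, 162.6]
force: [-2.1, -1.4, 7.0]
opening: 0.0352
gripper_force: 30.0
```

send_rows([
  [[0,0,0.0008,0,0,0],[0,0,0.0016,0,0,0],[0,0,0.0016,0,0,0]],
])

```text
clock: 5.45
tool_pos: [0.5192, -0.2711, 0.0779]
orientation: [180.0, 0.0, 162.6]
force: [-2.4, -0.4, 8.3]
opening: 0.0353
gripper_force: 30.0
```

Scaled: 0.08 cm / 50 = 0.0016, 0.04 cm / 50 = 0.0008.

send_rows([
  [[0,0,0.0008,0,0,0],[0,0,0.0016,0,0,0],[0,0,0.0016,0,0,0]],
])

```text
clock: 5.7
tool_pos: [0.5192, -0.2711, 0.0775]
orientation: [-180.0, 0.0, 162.6]
force: [-2.0, -0.2, 10.1]
opening: 0.0353
gripper_force: 30.0
```

Scaled: 0.04 cm / 50 = 0.0008, 0.02 cm / 50 = 0.0004.

send_rows([
  [[0,0,0.0004,0,0,0],[0,0,0.0008,0,0,0],[0,0,0.0008,0,0,0]],
])

```text
clock: 5.95
tool_pos: [0.5192, -0.2711, 0.0774]
orientation: [-180.0, 0.0, 162.6]
force: [-3.2, 0.6, 11.5]
opening: 0.0356
gripper_force: 30.0
```

Scaled: -20 degrees / 60 = -0.3333.

send_rows([
  [[0,0,0,0,0,-0.0333],[0,0,0,0,0,-0.0833],[0,0,0,0,0,-0.1333],[0,0,0,0,0,-0.1833],[0,0,0,0,0,-0.2333],[0,0,0,0,0,-0.2833],[0,0,0,0,0,-0.3333],[0,0,0,0,0,-0.3333]],
])

```text
clock: 6.62
tool_pos: [0.5193, -0.2705, 0.0773]
orientation: [180.0, 0.0, -177.2]
force: [-3.0, 4.9, 12.3]
opening: 0.0354
gripper_force: 30.0
```

```bash
python3 -c "
from plant import ctrl
o=ctrl.get_obs();print(o['moment'],o['joint_pos'],o['force'],o['orientation'])"
```

```text
[ 1.89427407  1.13895327 -0.00764014] [-8.41379949e+00  2.01081302e+01 -2.15689599e+01 -4.56669701e-02
 -4.82854436e+01 -7.87951998e+01] [-2.96112336  4.91052589 12.29466812] [ 1.79973820e+02  4.33711832e-02 -1.77239386e+02]
```

Scaled: 0.05 cm / 50 = 0.001, -0.02 cm / 50 = -0.0004, -40 degrees / 60 = -0.6667.

send_rows([
  [[0,0.001,-0.0004,0,0,-0.1],[0,0.001,-0.0004,0,0,-0.2],[0,0.001,-0.0004,0,0,-0.3],[0,0.001,-0.0004,0,0,-0.4],[0,0.001,-0.0004,0,0,-0.5],[0,0.001,-0.0004,0,0,-0.6],[0,0.001,-0.0004,0,0,-0.6667],[0,0.001,-0.0004,0,0,-0.6667]],
])

```text
clock: 7.28
tool_pos: [0.5186, -0.2693, 0.0773]
orientation: [179.9, 0.0, -137.2]
force: [-4.4, 7.8, 13.6]
opening: 0.0352
gripper_force: 30.0
```

Scaled: 0.2 cm / 50 = 0.004, -0.05 cm / 50 = -0.001, -36 degrees / 60 = -0.6.

send_rows([
  [[-0.001,0.002,-0.0008,0,0,-0.05],[-0.001,0.004,-0.0008,0,0,-0.1333],[-0.001,0.004,-0.0008,0,0,-0.2333],[-0.001,0.004,-0.0008,0,0,-0.3333],[-0.001,0.004,-0.0008,0,0,-0.4333],[-0.001,0.004,-0.0008,0,0,-0.5333],[-0.001,0.004,-0.0008,0,0,-0.6],[-0.001,0.004,-0.0008,0,0,-0.6]],
])

```text
clock: 7.95
tool_pos: [0.5175, -0.2686, 0.0775]
orientation: [179.9, 0.0, -101.2]
force: [-3.4, 2.4, 9.7]
opening: 0.0356
gripper_force: 30.0
```

Scaled: 0.1 cm / 50 = 0.002, -0.03 cm / 50 = -0.0006, -44 degrees / 60 = -0.7333.

send_rows([
  [[-0.0006,0.002,0.0004,0,0,-0.0833],[-0.0006,0.002,0.0004,0,0,-0.2],[-0.0006,0.002,0.0004,0,0,-0.3167],[-0.0006,0.002,0.0004,0,0,-0.4333],[-0.0006,0.002,0.0004,0,0,-0.55],[-0.0006,0.002,0.0004,0,0,-0.65],[-0.0006,0.002,0.0004,0,0,-0.7333],[-0.0006,0.002,0.0004,0,0,-0.7333]],
])

```text
clock: 8.62
tool_pos: [0.516, -0.2688, 0.0774]
orientation: [179.9, 0.0, -57.1]
force: [-6.3, -2.9, 11.1]
opening: 0.0355
gripper_force: 30.0
```

```bash
python3 -c "
from h import *
from plant import ctrl
s=ctrl.snapshot('scene');t=ctrl.snapshot('top')
u,v=proj(s,[.475,-.283,.06]).astype(int);print(u,v)
a=cv2.resize(s['img'][v-25:v+25,u-30:u+30],(480,400),interpolation=2)
u,v=proj(t,[.475,-.283,.06]).astype(int)
b=cv2.resize(t['img'][v-50:v+50,u-40:u+40],(320,400),interpolation=2)
cv2.imwrite('pics/a3.png',np.hstack([a,b])[...,::-1])"
```

```text
303 231
```

View pics/a3.png

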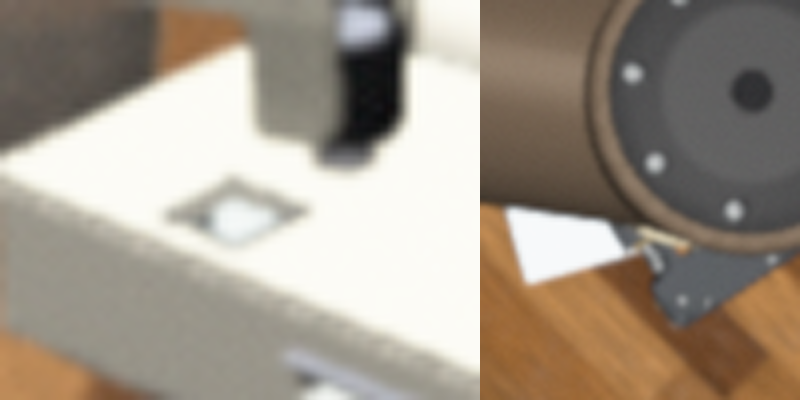

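The scene crop shows the window at (237,213) but the dots can't be read, and the top view is covered by the wrist. I'll release, lift and retreat to look.

send_rows([
  [[0,0,0,0,0,0],[0,0,0,0,0,0],[0,0,0,0,0,0],[0,0,0,0,0,0],[0,0,0,0,0,0]],
], fingers=0.7)

```text
clock: 9.13
tool_pos: [0.517, -0.2681, 0.0765]
orientation: [180.0, 0.0, -57.4]
force: [-0.3, -0.4, 0.3]
opening: 0.0599
gripper_force: 0.0
```

Scaled: 20 cm / 50 = 0.4, 16 cm / 50 = 0.32.

send_rows([
  [[0,0,-0.04,0,0,0],[0,0,-0.1,0,0,0],[0,0,-0.16,0,0,0],[-0.02,0.08,-0.16,0,0,0],[-0.02,0.16,-0.16,0,0,0],[-0.02,0.24,-0.16,0,0,0],[0,0.32,-0.16,0,0,0],[0,0.4,-0.16,0,0,0]],
])

```text
clock: 9.8
tool_pos: [0.3478, -0.3772, 0.1571]
orientation: [-180.0, -0.1, -57.4]
force: [1.1, -1.1, 0.9]
opening: 0.0613
gripper_force: 0.0
```

Scaled: 9 cm / 50 = 0.18, 7 cm / 50 = 0.14.

send_rows([
  [[0.02,0.08,0,0,0,0],[0.04,0.14,0,0,0,0],[0.06,0.18,0,0,0,0],[0.06,0.18,0,0,0,0]],
])

```text
clock: 10.13
tool_pos: [0.2867, -0.4521, 0.1567]
orientation: [180.0, -0.0, -57.6]
force: [0.7, -0.2, 0.1]
opening: 0.0613
gripper_force: 0.0
```

```bash
python3 -c "
from h import *
from plant import ctrl
s=ctrl.snapshot('scene');t=ctrl.snapshot('top');np.savez('top1.npz',**t);np.savez('scene1.npz',**s)
a=cv2.resize(t['img'][200:260,305:385],(800,600),interpolation=2);cv2.imwrite('pics/a4.png',a[...,::-1])
u,v=310,215
cv2.imwrite('pics/a4s.png',cv2.resize(s['img'][v-40:v+40,u-50:u+50],(800,600),interpolation=2)[...,::-1])"
```

```text
(no output)
```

View pics/a4.png

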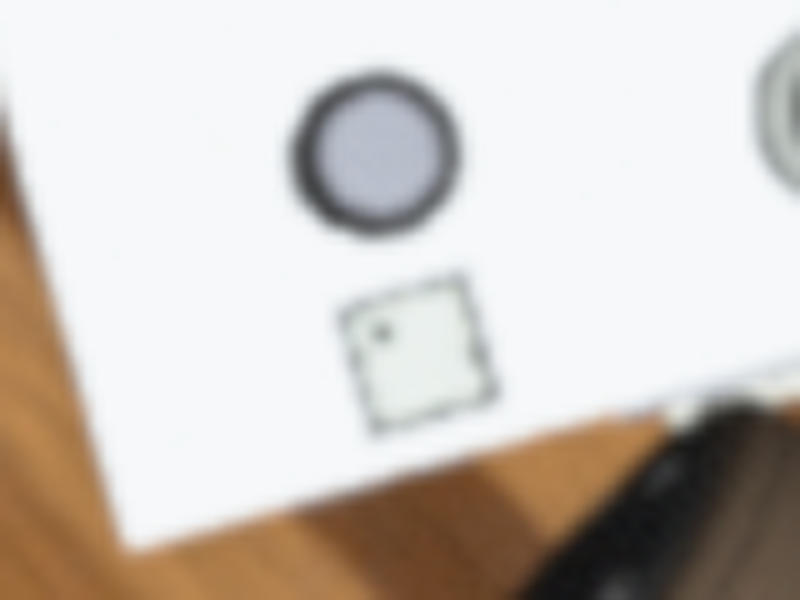

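The window centre is near (418,355). One dot shows at its left, (380,332), with the edge of another at the right frame, (480,360). That looks like numbers three and two on either side of the window. I'll measure it in the printer frame and check the knob's height in the scene view.

```bash
python3 - <<'E'
from h import *
t=np.load("top1.npz");s=np.load("scene1.npz")
th=np.radians(16.2);R=np.array([[np.cos(th),-np.sin(th)],[np.sin(th),np.cos(th)]]);c=np.array([.5534,-.2968])
q=lambda u,v:(305+(u+.5)/10-.5,200+(v+.5)/10-.5)
for n,p in(("winc",(418,355)),("dotL",(380,332)),("dotR",(480,360))):
  for z in(.06,.05,.04):
    l=R.T@(ray(t,*q(*p),z)[:2]-c); d=l-[-.025,.035]
    # angle from -x direction, ccw positive
    print(n,z,(l*1e3).round(1),"r",np.hypot(*d).round(4),"ang",(np.arctan2(-d[1],-d[0])).round(3))
for z in(.112,.102,.080,.070):print("scene knob z",z,(proj(s,[.519,-.2695,z])-[260,175])*np.array([8,7.5]))
E
```

```text
winc 0.06 [-71.6  35.9] r 0.0467 ang -0.02
winc 0.05 [-72.1  35. ] r 0.0471 ang -0.0
winc 0.04 [-72.6  34.1] r 0.0476 ang 0.019
dotL 0.06 [-64.3  42.8] r 0.0401 ang -0.196
dotL 0.05 [-64.7  41.9] r 0.0403 ang -0.173
dotL 0.04 [-65.1  41.1] r 0.0406 ang -0.151
dotR 0.06 [-76.6  22.7] r 0.053 ang 0.234
dotR 0.05 [-77.1  21.7] r 0.0538 ang 0.251
dotR 0.04 [-77.7  20.6] r 0.0546 ang 0.267
scene knob z 0.112 [448.47120355 219.65411207]
scene knob z 0.102 [448.97753498 249.7400615 ]
scene knob z 0.08 [450.07766944 315.10947783]
scene knob z 0.07 [450.57156177 344.45630296]
```

View pics/a4s.png

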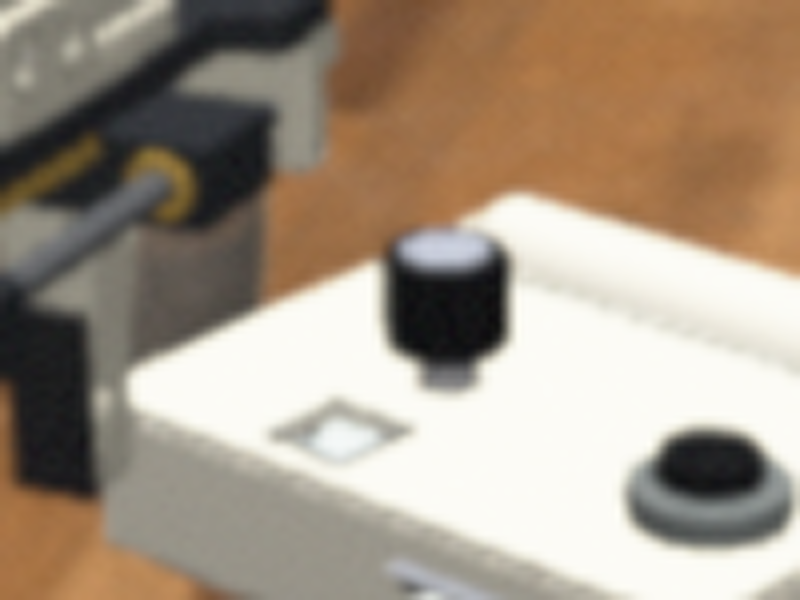

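The knob top is at (447,250), so z ≈ 0.102: the dial is still down, as expected between two numbers. Number three sits 0.28–0.29 rad short, so the dial needs about 16.4° more counter-clockwise. The tool's track while turning puts the true axis near (0.5172, -0.2703). I'll regrasp there.

```bash
python3 st.py .5172 -.2703 .15 -57.5
```

```text
10.2333 [ 0.2881 -0.4501  0.1565] [-1.800e+02  3.000e-02 -5.757e+01] [-36.4  10.7 -22.7  -0.  -56.6  68.8] [0.  0.1 0.2]
(array([ -2.89, -28.98,   0.65]), array([-0.  ,  0.03, -0.07]))
```

Scaled: -29 cm / 50 = -0.58, -28 cm / 50 = -0.56.

send_rows([
  [[-0.008,-0.08,0.012,0,0,0],[-0.016,-0.16,0.012,0,0,0],[-0.024,-0.24,0.012,0,0,0],[-0.032,-0.32,0.012,0,0,0],[-0.04,-0.4,0.012,0,0,0],[-0.048,-0.48,0.012,0,0,0],[-0.056,-0.56,0.012,0,0,0],[-0.058,-0.58,0.012,0,0,0]],
])

```text
clock: 10.9
tool_pos: [0.5221, -0.265, 0.1508]
orientation: [-179.9, -0.1, -57.2]
force: [-0.0, 0.0, 0.8]
opening: 0.0611
gripper_force: 0.0
```

send_rows([
  [[0,0,0,0,0,0],[0,0,0,0,0,0],[0,0,0,0,0,0]],
])

```text
clock: 11.15
tool_pos: [0.5171, -0.2687, 0.1506]
orientation: [180.0, 0.0, -57.4]
force: [-1.1, -0.2, 0.2]
opening: 0.0613
gripper_force: 0.0
```

```bash
python3 st.py .5172 -.2703 .078 -57.5
```

```text
11.15 [ 0.5171 -0.2687  0.1506] [ 1.7998e+02  3.0000e-02 -5.7400e+01] [ -8.2  15.4 -17.2  -0.  -57.4  40.9] [-1.1 -0.2  0.2]
(array([0.15, 0.07, 7.26]), array([0.02, 0.03, 0.1 ]))
```

Scaled: 7.25 cm / 50 = 0.145, 0.15 cm / 50 = 0.003.

send_rows([
  [[0.003,0.001,0.03,0,0,0],[0.003,0.001,0.07,0,0,0],[0.003,0.001,0.11,0,0,0],[0.003,0.001,0.136,0,0,0],[0.003,0.001,0.145,0,0,0],[0.003,0.001,0.145,0,0,0],[0.003,0.001,0.145,0,0,0]],
])

```text
clock: 11.73
tool_pos: [0.5178, -0.2713, 0.079]
orientation: [-180.0, -0.0, -57.5]
force: [-0.2, -0.2, 0.5]
opening: 0.0616
gripper_force: 0.0
```

send_rows([
  [[0,0,0,0,0,0],[0,0,0,0,0,0],[0,0,0,0,0,0],[0,0,0,0,0,0],[0,0,0,0,0,0],[0,0,0,0,0,0]],
], fingers=0)

```text
clock: 12.23
tool_pos: [0.5176, -0.2711, 0.0787]
orientation: [180.0, -0.0, -57.4]
force: [-3.1, -2.7, 2.9]
opening: 0.0351
gripper_force: 30.0
```

Scaled: 0.08 cm / 50 = 0.0016, 0.04 cm / 50 = 0.0008.

send_rows([
  [[0,0.0006,0.0008,0,0,0],[0,0.0006,0.0016,0,0,0],[0,0.0006,0.0016,0,0,0]],
])

```text
clock: 12.48
tool_pos: [0.5176, -0.2711, 0.0781]
orientation: [180.0, -0.0, -57.4]
force: [-2.6, -1.5, 6.3]
opening: 0.0355
gripper_force: 30.0
```

Scaled: 0.08 cm / 50 = 0.0016, 0.04 cm / 50 = 0.0008.

send_rows([
  [[0,0,0.0008,0,0,0],[0,0,0.0016,0,0,0],[0,0,0.0016,0,0,0]],
])

```text
clock: 12.73
tool_pos: [0.5176, -0.2712, 0.0773]
orientation: [180.0, -0.0, -57.4]
force: [-3.7, -1.6, 7.3]
opening: 0.0353
gripper_force: 30.0
```

Scaled: 0.06 cm / 50 = 0.0012, 0.03 cm / 50 = 0.0006.

send_rows([
  [[0,0,0.0006,0,0,0],[0,0,0.0012,0,0,0],[0,0,0.0012,0,0,0]],
])

```text
clock: 12.98
tool_pos: [0.5177, -0.2712, 0.0769]
orientation: [180.0, -0.0, -57.4]
force: [-3.8, -1.6, 9.0]
opening: 0.0352
gripper_force: 30.0
```

Scaled: 0.05 cm / 50 = 0.001, 0.02 cm / 50 = 0.0004.

send_rows([
  [[0,0,0.0004,0,0,0],[0,0,0.001,0,0,0],[0,0,0.001,0,0,0]],
])

```text
clock: 13.23
tool_pos: [0.5177, -0.2712, 0.0767]
orientation: [180.0, -0.0, -57.4]
force: [-5.2, -0.7, 10.7]
opening: 0.0354
gripper_force: 30.0
```

Back on the stop. Now the last 16.4°, then a settle.

Scaled: -16.5 degrees / 60 = -0.275.

send_rows([
  [[0,0,0,0,0,-0.05],[0,0,0,0,0,-0.1167],[0,0,0,0,0,-0.1833],[0,0,0,0,0,-0.25],[0,0,0,0,0,-0.275],[0,0,0,0,0,-0.275],[0,0,0,0,0,-0.275]],
])

```text
clock: 13.82
tool_pos: [0.5178, -0.271, 0.0767]
orientation: [-180.0, -0.0, -40.9]
force: [-4.1, 0.6, 11.5]
opening: 0.0351
gripper_force: 30.0
```

send_rows([
  [[0,0,0,0,0,0],[0,0,0,0,0,0],[0,0,0,0,0,0],[0,0,0,0,0,0],[0,0,0,0,0,0],[0,0,0,0,0,0]],
], fingers=0.7)

```text
clock: 14.32
tool_pos: [0.5177, -0.2708, 0.0754]
orientation: [180.0, 0.0, -40.9]
force: [0.4, 1.1, -0.5]
opening: 0.061
gripper_force: 0.0
```

```bash
python3 st.py .288 -.45 .155 -41; python3 -c "
from h import *
from plant import ctrl
s=ctrl.snapshot('scene');u,v=310,215
cv2.imwrite('pics/a5s.png',cv2.resize(s['img'][v-40:v+40,u-50:u+50],(800,600),interpolation=2)[...,::-1])"
```

```text
14.3167 [ 0.5177 -0.2708  0.0754] [ 1.800e+02  1.000e-02 -4.095e+01] [ -8.5  20.2 -21.8  -0.  -48.   57.5] [ 0.4  1.1 -0.5]
(array([-5.61, 28.59, -7.96]), array([0.  , 0.01, 0.05]))
```

Lift straight up, retreat and look.

Scaled: 20 cm / 50 = 0.4, 16 cm / 50 = 0.32.

send_rows([
  [[0,0,-0.04,0,0,0],[0,0,-0.1,0,0,0],[0,0,-0.16,0,0,0],[-0.02,0.08,-0.16,0,0,0],[-0.04,0.16,-0.16,0,0,0],[-0.06,0.24,-0.16,0,0,0],[-0.08,0.32,-0.16,0,0,0],[-0.1,0.4,-0.16,0,0,0]],
])

```text
clock: 15.03
tool_pos: [0.3473, -0.3898, 0.1559]
orientation: [-180.0, -0.0, -40.9]
force: [0.6, -0.7, -0.2]
opening: 0.0612
gripper_force: 0.0
```

Scaled: 9 cm / 50 = 0.18, 8 cm / 50 = 0.16.

send_rows([
  [[0,0.08,0,0,0,0],[0,0.16,0,0,0,0],[0,0.18,0,0,0,0],[0,0.18,0,0,0,0]],
], fingers=0)

```text
clock: 15.37
tool_pos: [0.2878, -0.4589, 0.1555]
orientation: [180.0, 0.0, -41.2]
force: [-0.3, 0.3, 0.2]
opening: 0.0402
gripper_force: 0.0
```

```bash
python3 -c "
from h import *
from plant import ctrl
s=ctrl.snapshot('scene');t=ctrl.snapshot('top');np.savez('top2.npz',**t)
a=cv2.resize(t['img'][200:260,305:385],(533,400),interpolation=2);u,v=310,215
b=cv2.resize(s['img'][v-40:v+40,u-13:u+40],(265,400),interpolation=2);cv2.imwrite('pics/a6.png',np.hstack([a,b])[...,::-1])
for z in(.112,.102):print(z,(proj(s,[.519,-.2695,z])-[297,175])*5+[533,0])"; python3 st.py .5300 -.382 .12 -41
```

```text
0.112 [628.29450222 146.43607471]
0.102 [628.61095936 166.49337433]
15.4667 [ 0.2895 -0.4573  0.1554] [-1.7999e+02  1.0000e-02 -4.1050e+01] [-36.9  11.4 -22.   -0.  -56.6  85.9] [0.3 0.1 0. ]
(array([ 13.19, -21.48,   3.54]), array([-0.01,  0.01, -0.05]))
```

View pics/a6.png

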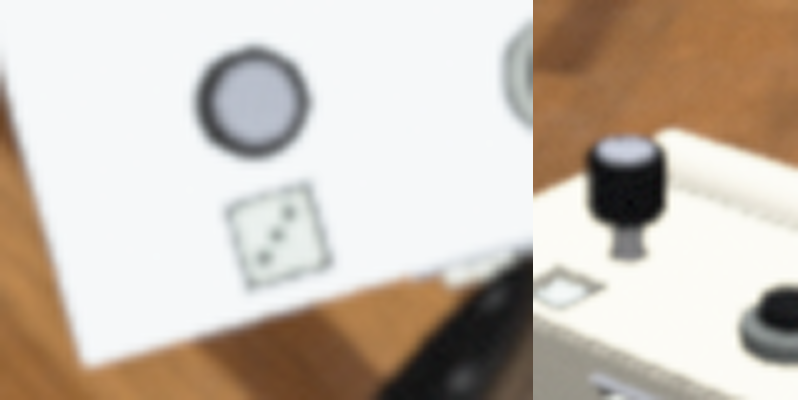

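Three dots sit at (264,260), (279,236) and (291,213), centred in the window at (278,236). The knob top in the scene crop is near y = 150, so it is up (z ≈ 0.11). Next is the key.

Scaled: -21.5 cm / 50 = -0.43, -20 cm / 50 = -0.4.

send_rows([
  [[0.04,-0.068,0.01,0,0,0],[0.08,-0.136,0.02,0,0,0],[0.12,-0.204,0.03,0,0,0],[0.16,-0.272,0.04,0,0,0],[0.2,-0.34,0.05,0,0,0],[0.24,-0.4,0.06,0,0,0],[0.264,-0.43,0.07,0,0,0],[0.264,-0.43,0.07,0,0,0]],
])

```text
clock: 16.13
tool_pos: [0.5349, -0.3782, 0.1188]
orientation: [180.0, 0.0, -40.7]
force: [0.3, -0.8, 0.0]
opening: 0.0005
gripper_force: 0.0
```

send_rows([
  [[0,0,0,0,0,0],[0,0,0,0,0,0],[0,0,0,0,0,0]],
])

```text
clock: 16.38
tool_pos: [0.5302, -0.3809, 0.1209]
orientation: [-180.0, -0.0, -40.9]
force: [-0.4, 0.5, 0.5]
opening: -0.0001
gripper_force: 0.0
```

```bash
python3 st.py .5295 -.383 .08 -41; python3 - <<'E'
from h import *
s=np.load("scene1.npz")
# key cap top in a4s crop at about (712,445)
u,v=260+712/8,175+445/7.5
t=np.array([.5309,-.382])
for z in(.06,.066,.072,.078):print(z,ray(s,u,v,z).round(4))
E
```

```text
16.3833 [ 0.5302 -0.3809  0.1209] [-180.     -0.    -40.93] [-18.6  23.1 -10.1  -0.  -56.9  67.7] [-0.4  0.5  0.5]
(array([0.09, 0.21, 4.09]), array([-0.  , -0.  ,  0.07]))
0.06 [ 0.553 -0.35   0.06 ]
0.066 [ 0.5461 -0.3592  0.066 ]
0.072 [ 0.5392 -0.3683  0.072 ]
0.078 [ 0.5323 -0.3774  0.078 ]
```

Scaled: 3.4 cm / 50 = 0.068, 2.8 cm / 50 = 0.056.

send_rows([
  [[0.001,0.004,0.02,0,0,0],[0.001,0.004,0.04,0,0,0],[0.001,0.004,0.056,0,0,0],[0.001,0.004,0.068,0,0,0],[0.001,0.004,0.068,0,0,0]],
])

```text
clock: 16.8
tool_pos: [0.5281, -0.3828, 0.0844]
orientation: [180.0, 0.2, -41.0]
force: [0.9, -0.4, -0.3]
opening: 0.0003
gripper_force: 0.0
```

send_rows([
  [[0,0,0.002,0,0,0],[0,0,0.004,0,0,0],[0,0,0.006,0,0,0],[0,0,0.008,0,0,0],[0,0,0.008,0,0,0],[0,0,0.008,0,0,0]],
])

```text
clock: 17.3
tool_pos: [0.5296, -0.3831, 0.0828]
orientation: [-180.0, -0.0, -40.9]
force: [0.5, 0.5, -0.7]
opening: 0.0001
gripper_force: 0.0
```

Scaled: 0.4 cm / 50 = 0.008, 0.3 cm / 50 = 0.006.

send_rows([
  [[0,0,0.002,0,0,0],[0,0,0.004,0,0,0],[0,0,0.006,0,0,0],[0,0,0.008,0,0,0],[0,0,0.008,0,0,0]],
])

```text
clock: 17.72
tool_pos: [0.5298, -0.3832, 0.0788]
orientation: [-180.0, -0.0, -40.9]
force: [-0.4, 0.7, 4.3]
opening: 0.0002
gripper_force: 2.0
```

Scaled: 0.2 cm / 50 = 0.004, 0.1 cm / 50 = 0.002.

send_rows([
  [[0,0,0.002,0,0,0],[0,0,0.004,0,0,0],[0,0,0.004,0,0,0]],
])

```text
clock: 17.97
tool_pos: [0.5298, -0.3832, 0.0768]
orientation: [-180.0, -0.0, -40.9]
force: [-1.1, 1.7, 5.4]
opening: 0.0003
gripper_force: 2.7
```

Scaled: 0.2 cm / 50 = 0.004, 0.1 cm / 50 = 0.002.

send_rows([
  [[0,0,0.002,0,0,0],[0,0,0.004,0,0,0],[0,0,0.004,0,0,0]],
])

```text
clock: 18.22
tool_pos: [0.5298, -0.3833, 0.0762]
orientation: [180.0, -0.1, -40.9]
force: [-3.1, 3.7, 13.3]
opening: 0.0001
gripper_force: 6.9
```

Scaled: 0.04 cm / 50 = 0.0008.

send_rows([
  [[0,0,0.0008,0,0,0],[0,0,0.0008,0,0,0],[0,0,0.0008,0,0,0]],
])

```text
clock: 18.47
tool_pos: [0.5298, -0.3832, 0.0761]
orientation: [-180.0, -0.1, -40.9]
force: [-4.0, 4.6, 16.5]
opening: 0.0004
gripper_force: 8.1
```

Scaled: -8 cm / 50 = -0.16, -5 cm / 50 = -0.1.

send_rows([
  [[0,0,-0.006,0,0,0],[0,0,-0.016,0,0,0],[0,0,-0.03,0,0,0],[0,0,-0.06,0,0,0],[0,0,-0.1,0,0,0],[0,0,-0.16,0,0,0],[0,0,-0.16,0,0,0]],
])

```text
clock: 19.05
tool_pos: [0.5318, -0.3846, 0.16]
orientation: [-179.9, -0.4, -40.9]
force: [0.7, -1.3, 0.8]
opening: 0.0003
gripper_force: 0.0
```

Scaled: 21 cm / 50 = 0.42, 18 cm / 50 = 0.36.

send_rows([
  [[-0.04,0.08,0,0,0,0],[-0.08,0.16,0,0,0,0],[-0.14,0.24,0,0,0,0],[-0.18,0.3,0,0,0,0],[-0.22,0.36,0,0,0,0],[-0.26,0.42,0,0,0,0],[-0.26,0.42,0,0,0,0],[-0.26,0.42,0,0,0,0]],
])

```text
clock: 19.72
tool_pos: [0.2917, -0.4569, 0.1545]
orientation: [-180.0, -0.0, -41.1]
force: [-0.3, -0.4, 0.6]
opening: 0.0002
gripper_force: 0.0
```

```bash
python3 -c "
from h import *
from plant import ctrl
s=ctrl.snapshot('scene');t=ctrl.snapshot('top')
a=cv2.resize(t['img'][145:260,285:435],(520,400),interpolation=2);u,v=330,220
b=cv2.resize(s['img'][v-40:v+40,u-28:u+28],(280,400),interpolation=2);cv2.imwrite('pics/a7.png',np.hstack([a,b])[...,::-1])"
```

```text
(no output)
```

View pics/a7.png

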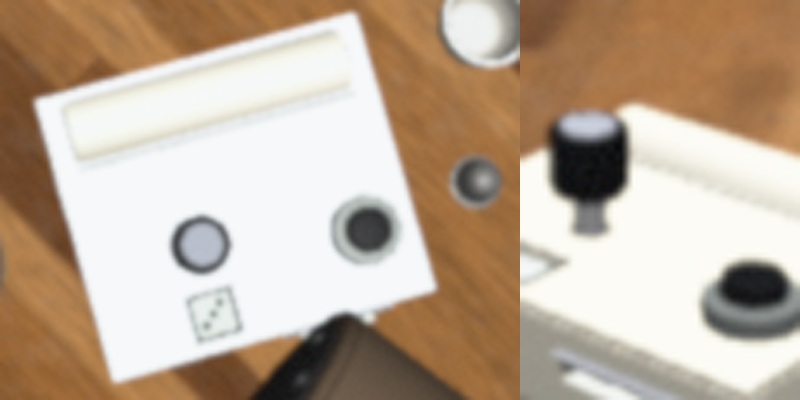

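The picture shows three in the window at (214,314), with the knob at (200,243) and the key at (367,230) both up. The mug and capsule haven't moved, and the arm is clear. Handing in.

```bash
python3 -c "
from plant import ctrl
print(ctrl.close_job())"
```

```text
the job is handed in; nothing more can be done
None
```

I handed the job in at about 20 s on the robot's clock: the dial is up and locked on three, the print key was pressed at up to about 16 N to its stop and came back up, and the jar, mug and capsule were left alone; the simulator gave no verdict.

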